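Find the loose platform bolt on the orbital shaker and hold its lock cap open

ROBOT

A 6-joint arm with a two-finger parallel gripper is mounted at the origin on the work surface. World frame = base frame: x ahead of the robot, y to its left, z up, the work surface at z = 0. Lengths are in mm, angles in degrees, forces in N, time in s.
With the tool pointing down it reaches from about 350 to 850 mm from the base axis. Payload 8.1 kg.
Tool frame: the origin (TCP) lies midway between the tips of the shut fingers; the grasp point (between the pads) lies 19 mm behind it (r.grip_point_offset is the distance from the TCP to the grasp point, in mm); z points along the fingers, y is the line along which they close (so a half turn about z gives the same grasp; the last joint's range is limited). The gripper opens to 85 mm and grips with 20 to 120 N. Pads are 22 mm wide; open, the fingers measure 114 mm over their backs; the gripper's body (76 mm by 85 mm) begins 54 mm behind the grasp point. The pads swing forward as they close: fully open they stand 13 mm farther back than shut.
Start: joints at [60.481, 7.471, 85.268, -0, 87.261, -4.893], TCP at [249.993, 545.444, 231.292] pointing down, gripper open.
Joint ranges: [-169.43, 169.43], [-51.17, 129.36], [1.28, 143.12], [-76.62, 256.62], [0, 156.53], [-152.29, 152.29]. Speed limits (degrees/s): [136.94, 136.94, 159.86, 180, 180, 180].

INTERFACE

Orientations are given as [roll, pitch, yaw] about the fixed x, y, z axes, in that order (R = Rz(yaw) Ry(pitch) Rx(roll)).
In Python, from bench import r gives the robot as it stands.
- The arm moves only by the shell command python3 -m inch 'ROWS' [FORCE]. ROWS is JSON, one flat list of numbers, 7 for each row, row after row: the shift along the world's x, y, z in m, then the turn, a rotation vector about the world's x, y, z in degrees, then the closure in counts, from 0 (fully open) to 255 (shut). A call has 1 to 10 rows; each row shifts and turns the commanded pose from where the row before left it; what a row does not reach is not made up. A row lasts 1/10 s, in which the tool goes at most 50 mm and 8.59 degrees, less where a joint would pass 70% of its speed; a pose out of reach is approached as far as the arm can. A call with a gripper value outside its range is refused whole. The fingers move at their own pace and stop on an object; FORCE is the grip in N (left out, the last holds). Time passes only in rows, so rows that do not move let the fingers close. It gives the time, the measured TCP pose, the force and the opening at its end, in the units of the state.
- r.sense(): the state, without advancing time (a new reading comes with each control period).
- r.snapshot(name): name is "side" or "top" or "wrist"; returns (picture, depth): 384x512x3 uint8, red, green, blue; 384x512 float32, mm along the optical axis (not along the pixel's ray), 0 where there is no reading.
- r.get_calibration(name): a dict with "fovy" (degrees; the focal length in pixels is half the picture's height over the tangent of half this angle, whatever the lens; pixels are square), "cx", "cy" (the principal point, pixels), "position" and "rotation" of the camera in the world; the wrist camera has in their place "tool_from_camera" (4x4, takes a point from camera to tool coordinates, whose origin is the TCP and whose axes are the flange's). Camera axes: x right, y up, looking along -z (the intrinsics and any distortion apply to the point x, -y, -z); pixel columns grow to the right and rows downward; lengths in mm; the calibration is good to about 2 mm. A picture is of the moment at which its call begins: read the wrist's pose just before it. get_calibration takes no time and is no camera call.
- r.hand_in(): hands the job in, once; it reports no verdict.
The state is a dict: "time": time; "joint_pos": joint angles; "qd": joint speeds; "joint_efforts": joint torques, N m; "tool_pos": TCP position; "tcp_rot": TCP orientation; "ft_force": force on the tool from outside, world axes, zero at the start; "wrist_torque": the same for the moment, N m; "finger_gap": finger opening in mm.
Only numpy, scipy, OpenCV 4.12 (cv2) and the standard library are available. Lean on these libraries where they do the work, as an engineer would, in place of code of your own. Each camera call takes 0.05 s, during which the arm holds its last target. There are 200 camera calls.

TASK

The orbital shaker rattles because one of the three bolts that fasten its platform has worked loose: tap the bolt heads from above, without hammering, until you find the one that gives way, and push that one at least 5 mm down in its hole so that it meets its nut again. Then lift that bolt's spring-shut lock cap by its thumb tab to at least 50 degrees and finish while still holding it open, so that a colleague can get the spanner on the head; keep the caps of the two tight bolts shut and do not disturb the spanner, flasks or wash bottle beside the shaker.

Things in the scene. Friction and masses are not known exactly. Their poses are not given: they have to be found in the camera images.
- shaker: the orbital shaker standing on the bench: white housing with an aluminium platform 380 mm (its x) by 360 mm (its y), a black rubber mat on it; the mat's upper face is 106 mm above the bench. Origin on the bench under the middle of the platform; its x points away from the control panel (roughly away from the robot), z up. Two empty flask clamps of spring wire, 55 mm tall and 72 mm across, stand on the platform at x = 125 mm, y = +115 and -115 mm
- head_left (a point): middle of the upper face of a platform bolt's head, the left one, at shaker x = -45 mm, y = 82 mm: bare steel hexagon head 24 mm across the flats, its upper face 22 mm above the mat and 10 mm above the collar of its cap (moves down with the bolt)
- bolt_left (a joint): how far that bolt has gone down in its hole (m): 0 at the start for all three. A tight bolt stays solid (it gives under 2 mm, and may stay 1 mm down). The loose one gives way at about 2.5 to 3 N, goes down up to 8 mm and stays where it was pushed; push it 5 mm down or more
- cap_left (a joint): opening angle of that bolt's lock cap (rad): 0 shut, grows as the tab is lifted, stop at 1.75. The cap is a steel hexagonal collar, 48 mm across and 10 mm thick, round the bolt's head without touching it (upper face 12 mm above the mat), hinged on its +x side (shaker frame), with a thumb tab on its -x side. A light spring and its weight always shut it again (1 to 1.5 N at the tab): it must be held
- tab_left (a point): grip point of that cap's thumb tab: an upright steel fin 12 mm thick along the shaker's y, 24 mm long along x, from 4 to 38 mm above the mat; this point is in the middle of its thickness and length, 13 mm below its top edge, 25 mm above the mat when shut, and 42 mm from the bolt's axis towards the shaker's -x; free space on both sides. The cap turns about the hinge, so the fin may pivot between two pads that close along y
- hinge_left (a point): a point on that cap's hinge axis, which is parallel to the shaker's y: 34 mm from the bolt's axis towards the shaker's +x, 6 mm above the mat; the tab's grip point lies 76 mm to its -x and 19 mm above it when shut, and rises and swings towards +x about it
- head_right (a point): middle of the upper face of a platform bolt's head, the right one, at shaker x = -45 mm, y = -82 mm: bare steel hexagon head 24 mm across the flats, its upper face 22 mm above the mat and 10 mm above the collar of its cap (moves down with the bolt)
- bolt_right (a joint): how far that bolt has gone down in its hole (m): 0 at the start for all three. A tight bolt stays solid (it gives under 2 mm, and may stay 1 mm down). The loose one gives way at about 2.5 to 3 N, goes down up to 8 mm and stays where it was pushed; push it 5 mm down or more
- cap_right (a joint): opening angle of that bolt's lock cap (rad): 0 shut, grows as the tab is lifted, stop at 1.75. The cap is a steel hexagonal collar, 48 mm across and 10 mm thick, round the bolt's head without touching it (upper face 12 mm above the mat), hinged on its +x side (shaker frame), with a thumb tab on its -x side. A light spring and its weight always shut it again (1 to 1.5 N at the tab): it must be held
- tab_right (a point): grip point of that cap's thumb tab: an upright steel fin 12 mm thick along the shaker's y, 24 mm long along x, from 4 to 38 mm above the mat; this point is in the middle of its thickness and length, 13 mm below its top edge, 25 mm above the mat when shut, and 42 mm from the bolt's axis towards the shaker's -x; free space on both sides. The cap turns about the hinge, so the fin may pivot between two pads that close along y
- hinge_right (a point): a point on that cap's hinge axis, which is parallel to the shaker's y: 34 mm from the bolt's axis towards the shaker's +x, 6 mm above the mat; the tab's grip point lies 76 mm to its -x and 19 mm above it when shut, and rises and swings towards +x about it
- head_far (a point): middle of the upper face of a platform bolt's head, the far one, at shaker x = 90 mm, y = 0: bare steel hexagon head 24 mm across the flats, its upper face 22 mm above the mat and 10 mm above the collar of its cap (moves down with the bolt)
- bolt_far (a joint): how far that bolt has gone down in its hole (m): 0 at the start for all three. A tight bolt stays solid (it gives under 2 mm, and may stay 1 mm down). The loose one gives way at about 2.5 to 3 N, goes down up to 8 mm and stays where it was pushed; push it 5 mm down or more
- cap_far (a joint): opening angle of that bolt's lock cap (rad): 0 shut, grows as the tab is lifted, stop at 1.75. The cap is a steel hexagonal collar, 48 mm across and 10 mm thick, round the bolt's head without touching it (upper face 12 mm above the mat), hinged on its +x side (shaker frame), with a thumb tab on its -x side. A light spring and its weight always shut it again (1 to 1.5 N at the tab): it must be held
- tab_far (a point): grip point of that cap's thumb tab: an upright steel fin 12 mm thick along the shaker's y, 24 mm long along x, from 4 to 38 mm above the mat; this point is in the middle of its thickness and length, 13 mm below its top edge, 25 mm above the mat when shut, and 42 mm from the bolt's axis towards the shaker's -x; free space on both sides. The cap turns about the hinge, so the fin may pivot between two pads that close along y
- hinge_far (a point): a point on that cap's hinge axis, which is parallel to the shaker's y: 34 mm from the bolt's axis towards the shaker's +x, 6 mm above the mat; the tab's grip point lies 76 mm to its -x and 19 mm above it when shut, and rises and swings towards +x about it
- spanner: bystander: steel open-end spanner 220 mm long lying on the bench; origin under its middle
- flask: bystander: stoppered glass conical flask, 83 mm across, 152 mm tall, standing on the bench; origin in the middle of its base
- flask_small: bystander: smaller open glass conical flask, 66 mm across, 107 mm tall, standing on the bench; origin in the middle of its base
- wash_bottle: bystander: white wash bottle with a screw cap and spout, 72 mm across, 192 mm tall, standing on the bench; origin in the middle of its base

How it is judged (in metres and radians):
On the way:
1. the loose bolt is found: pushed down 5 mm (over 4.5 mm), all caps shut (value of joint any of bolt_left, bolt_right, bolt_far above 0.0045 m and value of joint each of cap_left, cap_right, cap_far below 0.2 rad), for 0.1 s.
At the end, for the whole second after the job is handed in: The loose bolt is still down 5 mm (over 4.5 mm); its lock cap stands open at 50 degrees (over 0.85 rad), still (under 0.15 rad/s), with the gripper's fingers holding it (contact over 0.3 N; the spring would shut it otherwise); the two other caps are shut (under 0.1 rad) (((value of joint bolt_left above 0.0045 m and value of joint cap_left above 0.85 rad and contact force between the fingers and cap_left above 0.3 N and velocity of joint cap_left between -0.15 and 0.15 rad/s and value of joint each of cap_right, cap_far below 0.1 rad) or (value of joint bolt_right above 0.0045 m and value of joint cap_right above 0.85 rad and contact force between the fingers and cap_right above 0.3 N and velocity of joint cap_right between -0.15 and 0.15 rad/s and value of joint each of cap_left, cap_far below 0.1 rad) or (value of joint bolt_far above 0.0045 m and value of joint cap_far above 0.85 rad and contact force between the fingers and cap_far above 0.3 N and velocity of joint cap_far between -0.15 and 0.15 rad/s and value of joint each of cap_left, cap_right below 0.1 rad))); the arm keeps its last pose, push and grip.
It fails at once if the lock cap of a tight bolt, or of one not yet found loose, is lifted (over 0.4 rad) ((value of joint cap_left above 0.4 rad and value of joint bolt_left below 0.0035 m) or (value of joint cap_right above 0.4 rad and value of joint bolt_right below 0.0035 m) or (value of joint cap_far above 0.4 rad and value of joint bolt_far below 0.0035 m)).
It fails at once if a bolt is hammered (over 80 N from the gripper) (contact force between the fingers and bolt_left above 80 N or contact force between the fingers and bolt_right above 80 N or contact force between the fingers and bolt_far above 80 N).
It fails at once if a bystander is pushed more than 30 mm or tipped over (distance of any of spanner, flask, flask_small, wash_bottle from where it was at the start of the episode above 0.03 m or angle between any of spanner, flask, flask_small, wash_bottle's own z axis and vertical above 0.4 rad).
It also fails if it takes over 64 s, if anything falls off the work surface, if the arm or the gripper's body presses on something with over 40 N, if the wrist force passes 120 N, or if a joint passes its speed limit or range.

## Working session

There is one attempt and no reset: what is moved stays moved. The work goes in short steps, Python scripts to look and compute and a shell command to move; the robot and the scene stay as the last step left them, time stands still between calls to the robot, and variables do not carry over. Pictures are saved under pics/ and viewed, on a budget of 10 in all, crops included, one or two more only if the job needs it, and the job is handed in when it is done.

```bash
ls; mkdir -p pics; python3 - <<'E'
from bench import r
import cv2
s=r.sense();print(s)
for n in("top","side"):
    p,d=r.snapshot(n);cv2.imwrite(f"pics/{n}0.png",p[:,:,::-1]);
    import numpy as np;np.save(f"pics/{n}0.npy",d);print(n,r.get_calibration(n))
print(r.get_calibration("wrist"))
E
```

```text
pics
{'time': 0.0, 'joint_pos': array([ 6.04817357e+01,  7.51383362e+00,  8.53296807e+01, -2.87332866e-04,
        8.72610620e+01, -4.89432850e+00]), 'qd': array([ 0.02834107, -0.03071299,  0.00333585,  0.05548703, -0.02810207,
       -0.03061738]), 'joint_efforts': array([-2.57792395e-03, -5.69395101e+01, -5.00553989e+01, -3.44798482e-04,
        1.48261007e-02,  4.82559017e-06]), 'tool_pos': array([249.71923264, 544.96242176, 230.25386601]), 'tcp_rot': array([-1.79895781e+02, -8.63633004e-03,  1.55376070e+02]), 'ft_force': array([ 0.54794764, -0.10690317,  0.08771047]), 'wrist_torque': array([ 0.01926422, -0.00903867, -0.06117348]), 'finger_gap': 85.48298721970474}
top {'fovy': 46.995955652461866, 'cx': 257.3273544384591, 'cy': 183.12343466906367, 'position': array([ 334.28968553,   35.02535415, 1286.58539399]), 'rotation': array([ 10.91342692,  -0.63807901, -89.57539554])}
side {'fovy': 43.724914073095306, 'cx': 252.91679966225593, 'cy': 191.87718432857588, 'position': array([  409.90431789, -1053.09723726,   854.53466269]), 'rotation': array([55.28472536, -1.23893571, -5.73836559])}
{'fovy': 66.21665370035424, 'cx': 253.2185937032797, 'cy': 193.76989387338125, 'tool_from_camera': array([[ 7.42019459e-04,  9.55899272e-01,  2.93693772e-01,
         7.62527026e+01],
       [ 9.99998875e-01, -1.09207542e-03,  1.02792603e-03,
         2.39392177e-01],
       [ 1.30332949e-03,  2.93692679e-01, -9.55899007e-01,
        -1.42215091e+02],
       [ 0.00000000e+00,  0.00000000e+00,  0.00000000e+00,
         1.00000000e+00]])}
```

View pics/top0.png

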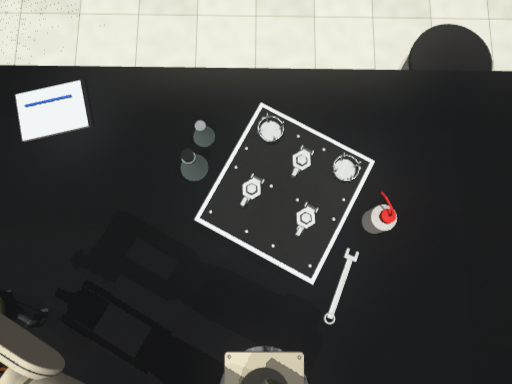

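View pics/side0.png

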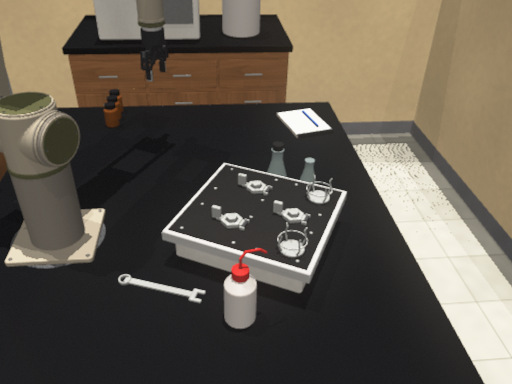

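The top view shows the shaker with platform corners near (262,104), (373,161), (313,283) and (197,219). The heads are near (252,188) left, (306,217) right and (302,160) far. The side view confirms the layout: the tabs point toward the robot, with clamps at the far side.

```bash
cat > h.py <<'E'
import numpy as np, cv2
from scipy.spatial.transform import Rotation as R
from bench import r
def cam(n,s=None):
    c=r.get_calibration(n); f=192/np.tan(np.radians(c["fovy"]/2))
    if n=="wrist":
        T=np.eye(4);T[:3,:3]=R.from_euler("xyz",s["tcp_rot"],degrees=True).as_matrix();T[:3,3]=s["tool_pos"]
        T=T@c["tool_from_camera"];return f,c["cx"],c["cy"],T[:3,:3],T[:3,3]
    return f,c["cx"],c["cy"],R.from_euler("xyz",c["rotation"],degrees=True).as_matrix(),c["position"]
def onplane(C,uv,z):
    f,cx,cy,M,p=C; d=M@np.array([(uv[0]-cx)/f,-(uv[1]-cy)/f,-1]); return p+d*(z-p[2])/d[2]
def proj(C,P):
    f,cx,cy,M,p=C; q=M.T@(np.asarray(P)-p); return cx+f*q[0]/-q[2], cy-f*q[1]/-q[2]
def fit(loc,W):  # 2D rigid: W=R loc+t
    loc=np.array(loc);W=np.array(W)[:,:2];a=loc-loc.mean(0);b=W-W.mean(0)
    th=np.arctan2((a[:,0]*b[:,1]-a[:,1]*b[:,0]).sum(),(a*b).sum())
    Q=np.array([[np.cos(th),-np.sin(th)],[np.sin(th),np.cos(th)]]);t=W.mean(0)-Q@loc.mean(0)
    return th,t,W-(loc@Q.T+t)
E
python3 - <<'E'
from h import *
C=cam("top"); 
L=[(-45,82),(-45,-82),(90,0)]
W=[onplane(C,u,128) for u in[(252,188),(306,217),(302.5,160)]]
th,t,e=fit(L,W);print(np.degrees(th),t,e)
W2=[onplane(C,u,106) for u in[(262,104),(373,161),(313,283),(197,219)]]
th2,t2,e=fit([(190,180),(190,-180),(-190,-180),(-190,180)],W2);print(np.degrees(th2),t2,e)
d=np.load("pics/top0.npy");f,cx,cy,M,p=C
for u,v in[(270,185),(252,188),(306,217),(302,160)]:
    q=p+M@(d[v,u]*np.array([(u-cx)/f,-(v-cy)/f,-1]));print(q)
p=cv2.imread("pics/top0.png");cv2.imwrite("pics/c1.png",cv2.resize(p[145:240,235:330],None,fx=6,fy=6,interpolation=cv2.INTER_CUBIC))
E
```

```text
-28.45694620464698 [545.01784731 -55.0538085 ] [[-0.1204983  -0.59815349]
 [ 1.67531183  0.48852094]
 [-1.55481354  0.10963255]]
-27.802184489216202 [544.25091972 -55.60639792] [[-6.84585625 -2.92591976]
 [-1.15716772  8.48894197]
 [ 5.45559241  2.35171575]
 [ 2.54743156 -7.91473796]]
[556.85848148 -10.90091648 107.57417508]
[544.52500038  37.88444413 127.35106945]
[ 467.94294867 -105.0952518   128.99135604]
[621.98332506 -96.20628896 130.37813053]
```

View pics/c1.png

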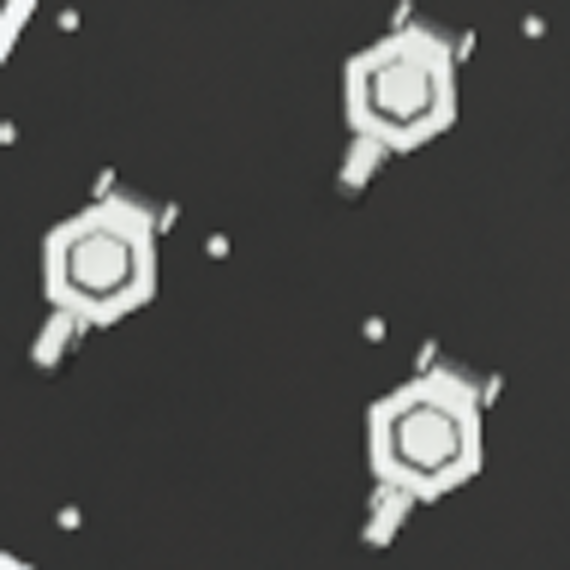

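Crop: heads at crop (100,263), (428,437), (404,90), i.e. full-image (251.2,188.4), (305.9,217.4), (301.9,159.6). The fins point to lower-left and the hinges to upper-right.

```bash
python3 - <<'E'
from h import *
C=cam("top"); 
L=[(-45,82),(-45,-82),(90,0)]
W=[onplane(C,u,128) for u in[(251.2,188.4),(305.9,217.4),(301.9,159.6)]]
th,t,e=fit(L,W);print(np.degrees(th),t,e,W)
E
python3 -m inch '[0.03,-0.045,0.01,0,0,-1,255, 0.03,-0.045,0,0,0,-1,255, 0.03,-0.045,0,0,0,-1,255, 0.03,-0.045,0,0,0,-0.7,255, 0.03,-0.045,0,0,0,0,255, 0.03,-0.045,0,0,0,0,255, 0.025,-0.045,0,0,0,0,255, 0.025,-0.045,0,0,0,0,255, 0.025,-0.045,0,0,0,0,255]'
```

```text
-28.006085992489183 [544.66179088 -53.7170989 ] [[-0.13201034  0.19350541]
 [ 0.5698036   0.04720502]
 [-0.43779326 -0.24071043]] [array([543.30374161,  40.00446021, 128.        ]), array([ 466.99683858, -104.93706631,  128.        ]), array([623.68479246, -96.21869059, 128.        ])]
time: 1.0
tool_pos: [489.2, 163.4, 240.1]
tcp_rot: [-180.0, -0.0, 151.7]
ft_force: [1.1, 0.1, 1.0]
finger_gap: 0.2
```

```bash
python3 -m inch '[0.018,-0.041,-0.01,0,0,0.3,255, 0.018,-0.041,-0.01,0,0,0,255, 0.018,-0.041,-0.02,0,0,0,255,0,0,0,0,0,0,255,0,0,0,0,0,0,255]'
python3 - <<'E'
from h import *
s=r.sense();p,d=r.snapshot("wrist");cv2.imwrite("pics/w1.png",p[:,:,::-1]);C=cam("wrist",s);print(s["tool_pos"],s["tcp_rot"],s["ft_force"])
c,q=np.cos(np.radians(-28)),np.sin(np.radians(-28))
for x,y in[(-45,82),(-45,-82),(90,0)]: print(proj(C,(544.66+c*x-q*y,-53.7+q*x+c*y,128)), proj(C,(544.66+c*(x-42)-q*y,-53.7+q*(x-42)+c*y,144)))
E
```

```text
time: 1.5
tool_pos: [542.2, 41.5, 199.1]
tcp_rot: [-179.9, -0.1, 151.8]
ft_force: [0.5, 2.0, -0.2]
finger_gap: 0.1
[542.16897444  41.48127419 199.12152667] [-1.79947219e+02 -1.45899784e-01  1.51827454e+02] [ 0.53735913  1.96365049 -0.17917209]
(np.float64(252.25929812735836), np.float64(209.60624407400994)) (np.float64(251.93353249749066), np.float64(159.3466319730279))
(np.float64(39.90709025885053), np.float64(209.89645613828202)) (np.float64(10.317081650912911), np.float64(159.79213920156067))
(np.float64(162.1410926846283), np.float64(350.0795286566792)) (np.float64(151.48200736487632), np.float64(324.33182364857544))
```

View pics/w1.png

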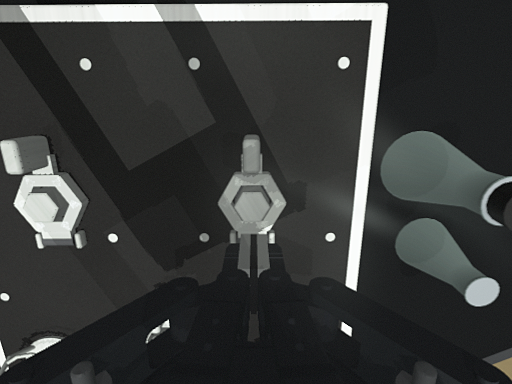

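The wrist view shows the left head at (252,202), predicted (252,209.6), and the right head at about (42,206), predicted (40,210). The fingertips end near row 235. I'll check where the TCP itself projects, which separates camera bias from position error.

```bash
python3 - <<'E'
from h import *
s=r.sense();C=cam("wrist",s);p,d=r.snapshot("wrist")
M=R.from_euler("xyz",s["tcp_rot"],degrees=True).as_matrix();t=s["tool_pos"]
print("tcp",[proj(C,t+M@np.array(o)) for o in[(0,0,0),(11,0,0),(11,14,0)]])
for u in[(252,202),(42,206)]: print(onplane(C,u,128))
f,cx,cy,A,pp=C
for u,v in[(252,202),(42,206),(251,142),(200,120),(60,250)]: print(pp+A@(d[v,u]*np.array([(u-cx)/f,-(v-cy)/f,-1])))
T,dt=r.snapshot("top");cv2.imwrite("pics/t1.png",cv2.resize(np.hstack([T[130:230,230:330,::-1],cv2.cvtColor(np.zeros((100,2),np.uint8),cv2.COLOR_GRAY2BGR)]),None,fx=5,fy=5,interpolation=cv2.INTER_CUBIC))
cv2.imwrite("pics/w2.png",cv2.resize(p[120:260,190:320,::-1],None,fx=4,fy=4,interpolation=cv2.INTER_CUBIC))
E
```

```text
tcp [(np.float64(253.15948088909627), np.float64(251.63967259040788)), (np.float64(253.1737049434257), np.float64(232.8862456454891)), (np.float64(279.75115079081297), np.float64(232.91896552706757))]
[538.49286775  43.48084818 128.        ]
[ 465.25713275 -101.14919204  128.        ]
[538.69153194  43.37065478 127.32546328]
[ 465.19804717 -102.19831373  126.74839967]
[496.33226894  65.31849287 142.29717332]
[466.45120917  35.89908733 106.23176334]
[ 504.4256782  -133.04056877  105.56567014]
```

View pics/w2.png

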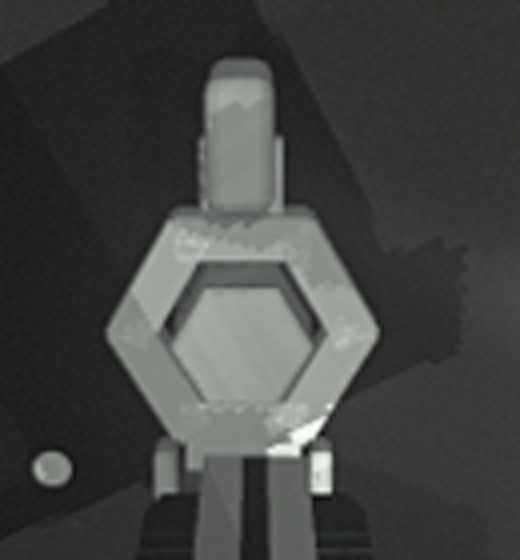

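Refined: the head is at about (250.6,206), giving roughly (541,42) from the wrist camera against (543.3,39.8) from the top camera. The tool at (542.2,41.5) sits between the two, so I'll tap here.

```bash
python3 -m inch '[0,0,-0.025,0,0,0,255, 0,0,-0.025,0,0,0,255, 0,0,-0.012,0,0,0,255, 0,0,-0.003,0,0,0,255,0,0,0,0,0,0,255,0,0,0,0,0,0,255]'
```

```text
time: 2.25
tool_pos: [543.7, 42.7, 136.9]
tcp_rot: [179.9, 0.1, 152.0]
ft_force: [0.5, 0.0, 0.6]
finger_gap: 0.1
```

```bash
python3 -m inch '[0,0,-0.002,0,0,0,255, 0,0,-0.002,0,0,0,255, 0,0,-0.002,0,0,0,255,0,0,0,0,0,0,255]'
```

```text
time: 2.65
tool_pos: [542.6, 42.3, 129.1]
tcp_rot: [-180.0, -0.0, 152.0]
ft_force: [0.4, -0.5, 0.9]
finger_gap: -0.3
```

```bash
python3 -m inch '[0,0,-0.001,0,0,0,255,0,0,-0.001,0,0,0,255,0,0,0,0,0,0,255]'
```

```text
time: 2.95
tool_pos: [542.9, 42.3, 127.4]
tcp_rot: [180.0, 0.0, 152.0]
ft_force: [-0.2, -0.0, 0.6]
finger_gap: 0.1
```

```bash
python3 -m inch '[0,0,-0.001,0,0,0,255,0,0,-0.001,0,0,0,255,0,0,0,0,0,0,255]'
```

```text
time: 3.25
tool_pos: [543.0, 42.4, 127.2]
tcp_rot: [180.0, 0.0, 152.0]
ft_force: [-7.4, 0.1, 13.9]
finger_gap: -0.3
```

The left bolt is solid: 14 N with the tip still at z=127. On to the right one.

```bash
python3 -m inch '[0,0,0.03,0,0,0,255,-0.0197,-0.0362,0,0,0,0,255,-0.0193,-0.0362,0,0,0,0,255,-0.019,-0.0362,0,0,0,0,255,-0.019,-0.0362,0,0,0,0,255,0,0,-0.02,0,0,0,255,0,0,-0.002,0,0,0,255,0,0,0,0,0,0,255,0,0,0,0,0,0,255]'
```

```text
time: 4.15
tool_pos: [466.3, -101.8, 133.9]
tcp_rot: [180.0, 0.0, 152.0]
ft_force: [0.4, 0.1, -0.2]
finger_gap: 0.1
```

```bash
python3 -m inch '[0,0,-0.001,0,0,0,255,0,0,-0.001,0,0,0,255,0,0,-0.001,0,0,0,255,0,0,0,0,0,0,255]'
```

```text
time: 4.55
tool_pos: [465.8, -102.2, 130.3]
tcp_rot: [-180.0, -0.0, 152.0]
ft_force: [-0.4, -0.8, 0.7]
finger_gap: 0.2
```

```bash
python3 -m inch '[0,0,-0.001,0,0,0,255,0,0,-0.001,0,0,0,255,0,0,0,0,0,0,255]'
```

```text
time: 4.85
tool_pos: [465.7, -102.4, 128.2]
tcp_rot: [-180.0, -0.0, 152.0]
ft_force: [-0.0, -0.0, 0.3]
finger_gap: 0.3
```

```bash
python3 -m inch '[0,0,-0.001,0,0,0,255,0,0,-0.001,0,0,0,255,0,0,0,0,0,0,255]'
```

```text
time: 5.15
tool_pos: [465.8, -102.4, 126.4]
tcp_rot: [-180.0, 0.0, 152.0]
ft_force: [-1.2, -0.1, 1.6]
finger_gap: -0.1
```

```bash
python3 -m inch '[0,0,-0.001,0,0,0,255,0,0,-0.001,0,0,0,255,0,0,0,0,0,0,255]'
```

```text
time: 5.45
tool_pos: [465.8, -102.4, 124.3]
tcp_rot: [-180.0, 0.0, 152.0]
ft_force: [-0.5, -0.5, 0.8]
finger_gap: 0.2
```

```bash
python3 -m inch '[0,0,-0.001,0,0,0,255,0,0,-0.001,0,0,0,255,0,0,0,0,0,0,255]'
```

```text
time: 5.75
tool_pos: [465.8, -102.4, 122.2]
tcp_rot: [-180.0, 0.0, 152.0]
ft_force: [0.1, 0.0, 1.6]
finger_gap: 0.0
```

```bash
python3 -m inch '[0,0,-0.001,0,0,0,255,0,0,0,0,0,0,255]'
```

```text
time: 5.95
tool_pos: [465.8, -102.4, 121.2]
tcp_rot: [-180.0, 0.0, 152.0]
ft_force: [-0.1, 0.4, 0.7]
finger_gap: 0.1
```

```bash
python3 -m inch '[0,0,-0.001,0,0,0,255,0,0,0,0,0,0,255]'; python3 - <<'E'
from h import *
p,d=r.snapshot("side");cv2.imwrite("pics/s1.png",cv2.resize(p[140:290,160:360,::-1],None,fx=4,fy=4,interpolation=cv2.INTER_CUBIC))
E
```

```text
time: 6.15
tool_pos: [465.8, -102.4, 120.3]
tcp_rot: [-180.0, 0.0, 152.0]
ft_force: [0.3, -0.0, 1.1]
finger_gap: 0.2
```

The tip has sunk about 7 mm past the head's contact height with little force. I'll rise and compare head heights by depth.

```bash
python3 -m inch '[0,0,0.04,0,0,0,255,0,0,0.04,0,0,0,255,0,0,0,0,0,0,255,0,0,0,0,0,0,255]'; python3 - <<'E'
from h import *
s=r.sense();p,d=r.snapshot("wrist");cv2.imwrite("pics/w3.png",cv2.resize(p[110:270,:,::-1],None,fx=1.5,fy=1.5)[:, :])
C=cam("wrist",s);print(s["tool_pos"]);c,q=np.cos(np.radians(-28)),np.sin(np.radians(-28));f,cx,cy,A,pp=C
for x,y in[(-45,82),(-45,-82)]:
    u,v=proj(C,(544.66+c*x-q*y,-53.7+q*x+c*y,128)); print(u,v)
    v-=4
    for dx in(-33,0,33):
      for dy in (-6,0,6):
        U,V=int(u+dx*(abs(dx)>0)),int(v+dy)
        if 0<=U<512: print(dx,dy,(pp+A@(d[V,U]*np.array([(U-cx)/f,-(V-cy)/f,-1])))[2].round(1),end="; ")
    print()
T,dt=r.snapshot("top");cv2.imwrite("pics/t2.png",T[:,:,::-1])
E
```

```text
time: 6.6
tool_pos: [466.6, -102.7, 201.5]
tcp_rot: [180.0, 0.2, 152.0]
ft_force: [-0.8, 0.9, 0.1]
finger_gap: -0.1
[ 466.64711925 -102.65596708  201.5090321 ]
461.6153043721764 207.00253902393425
-33 -6 116.0; -33 0 117.5; -33 6 117.0; 0 -6 127.2; 0 0 127.6; 0 6 126.8; 33 -6 105.5; 33 0 104.7; 33 6 105.5; 
250.48555510218617 206.8865589983295
-33 -6 105.6; -33 0 117.3; -33 6 105.7; 0 -6 119.7; 0 0 120.0; 0 6 119.3; 33 -6 105.1; 33 0 105.8; 33 6 105.8;
```

View pics/w3.png

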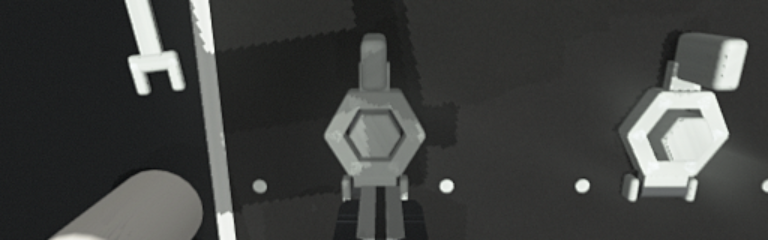

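The right head is now at z≈120 against 127 on the left, so the right bolt is loose and down about 7 mm. Caps look shut. Now I'll move above the right fin with the gripper open.

```bash
python3 - <<'E'
from h import *
s=r.sense();C=cam("wrist",s);print(onplane(C,(250.7,201.3),120),onplane(C,(455.3,203),128))
E
python3 -m inch '[-0.02,0.01,-0.02,0,0,0,0,-0.0175,0.0095,-0.01,0,0,0,0,0,0,0,0,0,0,0,0,0,0,0,0,0,0,0,0,0,0,0,0,0,0,0,0,0,0,0,0]' 30
python3 - <<'E'
from h import *
s=r.sense();C=cam("wrist",s);p,d=r.snapshot("wrist");cv2.imwrite("pics/w4.png",p[:,:,::-1]);print(s["tool_pos"],s["finger_gap"],r.grip_point_offset)
E
```

```text
[ 462.35450592 -103.0063462   120.        ] [534.58410759  35.89314735 128.        ]
time: 7.3
tool_pos: [429.0, -83.3, 170.8]
tcp_rot: [180.0, 0.0, 152.0]
ft_force: [0.0, -0.2, -0.5]
finger_gap: 84.9
[428.95428562 -83.28163027 170.81826919] 84.94496341812909 18.700000000000003
```

View pics/w4.png

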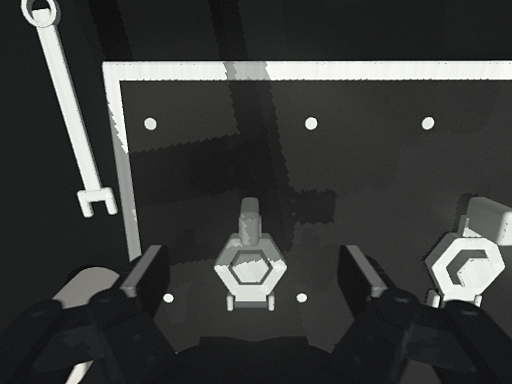

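The fin is at (250,198–243), centred between the pads (inner faces about 165 and 340). The head is at (251,267).

```bash
python3 - <<'E'
from h import *
s=r.sense();C=cam("wrist",s);p,d=r.snapshot("wrist");f,cx,cy,A,pp=C
c,q=np.cos(np.radians(-28)),np.sin(np.radians(-28))
for U,V in [(250,v) for v in range(192,284,4)]+[(200,240)]:
    w=pp+A@(d[V,U]*np.array([(U-cx)/f,-(V-cy)/f,-1]))
    a=w[:2]-[544.66,-53.7]; print(V,w.round(1),"shaker",(c*a[0]+q*a[1]).round(1),(-q*a[0]+c*a[1]).round(1))
a=s["tool_pos"][:2]-[544.66,-53.7];print("tool in shaker",c*a[0]+q*a[1],-q*a[0]+c*a[1])
E
```

```text
192 [415.7 -79.  105.1] shaker -102.0 -82.9
196 [418.4 -80.4 105.4] shaker -99.0 -82.9
200 [417.1 -79.5 119.4] shaker -100.5 -82.7
204 [417.  -79.4 128.3] shaker -100.6 -82.6
208 [416.8 -79.1 137.1] shaker -101.0 -82.5
212 [417.5 -79.4 142.3] shaker -100.2 -82.4
216 [419.6 -80.5 142.9] shaker -97.9 -82.4
220 [421.5 -81.6 144. ] shaker -95.6 -82.4
224 [424.1 -83.  143.3] shaker -92.7 -82.4
228 [426.3 -84.1 144. ] shaker -90.3 -82.4
232 [428.8 -85.5 143.7] shaker -87.4 -82.4
236 [431.4 -86.9 143.2] shaker -84.4 -82.5
240 [433.5 -88.  144.1] shaker -82.1 -82.5
244 [436.3 -89.5 143.3] shaker -78.9 -82.5
248 [450.4 -97.4 117.6] shaker -62.7 -82.8
252 [453.9 -99.3 116.5] shaker -58.8 -82.9
256 [455.  -99.8 120.2] shaker -57.5 -82.8
260 [ 458.4 -101.7  119.1] shaker -53.6 -82.8
264 [ 461.4 -103.2  119.2] shaker -50.3 -82.8
268 [ 464.  -104.6  119.8] shaker -47.3 -82.9
272 [ 467.1 -106.3  119.6] shaker -43.8 -82.9
276 [ 470.2 -108.   119.4] shaker -40.2 -82.9
280 [ 472.6 -109.2  120.6] shaker -37.6 -82.9
240 [ 431.6 -131.3  105.9] shaker -63.4 -121.6
tool in shaker -88.28254477223453 -80.42924809766015
```

The fin spans shaker x −101 to −78 with its middle at y −82.4. I'll nudge the tool, descend and close gently.

```bash
python3 -m inch '[-0.0026,-0.0003,-0.02,0,0,0,0,0,0,-0.02,0,0,0,0,0,0,-0.01,0,0,0,0,0,0,-0.005,0,0,0,0,0,0,0,0,0,0,100,0,0,0,0,0,0,180,0,0,0,0,0,0,255,0,0,0,0,0,0,255,0,0,0,0,0,0,255,0,0,0,0,0,0,255]' 30
```

```text
time: 8.4
tool_pos: [425.5, -84.1, 115.9]
tcp_rot: [-179.9, 0.0, 152.0]
ft_force: [-3.6, -4.3, 2.6]
finger_gap: 11.5
```

```bash
python3 -m inch '[0,0,0,0,0,0,255,0,0,0,0,0,0,255]'; python3 - <<'E'
import numpy as np
c,q=np.cos(np.radians(-28)),np.sin(np.radians(-28))
x0,z0=-77.5,22.5;R=np.hypot(x0,z0);p0=np.arctan2(z0,-x0);o=(x0,z0)
for t in range(5,71,5):
    a=p0+np.radians(t);n=(-R*np.cos(a),R*np.sin(a));dx=n[0]-o[0];print(t,(dx*c).round(1),(dx*q).round(1),(n[1]-o[1]).round(1));o=n
E
```

```text
time: 8.6
tool_pos: [425.6, -84.1, 115.9]
tcp_rot: [-179.9, 0.0, 152.0]
ft_force: [-3.7, -3.9, 4.1]
finger_gap: 11.4
5 2.0 -1.1 6.7
10 2.5 -1.3 6.4
15 3.0 -1.6 6.2
20 3.4 -1.8 5.9
25 3.9 -2.1 5.5
30 4.3 -2.3 5.1
35 4.7 -2.5 4.6
40 5.0 -2.7 4.2
45 5.3 -2.8 3.7
50 5.6 -3.0 3.1
55 5.8 -3.1 2.6
60 6.0 -3.2 2.0
65 6.1 -3.2 1.4
70 6.2 -3.3 0.8
```

The fin is gripped (gap 11.4). I'll lift along the arc, checking force.

```bash
python3 -m inch '[0.001,-0.0005,0.0034,0,0,0,255,0.001,-0.0006,0.0033,0,0,0,255,0.0025,-0.0013,0.0064,0,0,0,255,0.003,-0.0016,0.0062,0,0,0,255,0.0034,-0.0018,0.0059,0,0,0,255,0,0,0,0,0,0,255]'
```

```text
time: 9.2
tool_pos: [435.9, -89.6, 140.9]
tcp_rot: [-179.9, -0.1, 152.0]
ft_force: [-6.9, -3.4, -0.1]
finger_gap: 11.3
```

```bash
python3 -m inch '[0.0039,-0.0021,0.0055,0,0,0,255,0.0043,-0.0023,0.0051,0,0,0,255,0.0047,-0.0025,0.0046,0,0,0,255,0.005,-0.0027,0.0042,0,0,0,255,0,0,0,0,0,0,255]'
```

```text
time: 9.7
tool_pos: [453.7, -99.0, 160.0]
tcp_rot: [-179.9, -0.1, 152.0]
ft_force: [-6.5, -4.2, 0.2]
finger_gap: 11.3
```

```bash
python3 -m inch '[0.0053,-0.0028,0.0037,0,0,0,255,0.0056,-0.003,0.0031,0,0,0,255,0.0058,-0.0031,0.0026,0,0,0,255,0.006,-0.0032,0.002,0,0,0,255,0.0061,-0.0032,0.0014,0,0,0,255,0,0,0,0,0,0,255,0,0,0,0,0,0,255]'
python3 - <<'E'
from h import *
p,d=r.snapshot("side");cv2.imwrite("pics/s2.png",cv2.resize(p[140:290,160:360,::-1],None,fx=4,fy=4,interpolation=cv2.INTER_CUBIC))
p,d=r.snapshot("wrist");cv2.imwrite("pics/w5.png",p[:,:,::-1])
E
```

```text
time: 10.4
tool_pos: [482.6, -114.4, 172.9]
tcp_rot: [-179.9, -0.1, 152.0]
ft_force: [-5.7, -3.2, 0.9]
finger_gap: 11.1
```

View pics/s2.png

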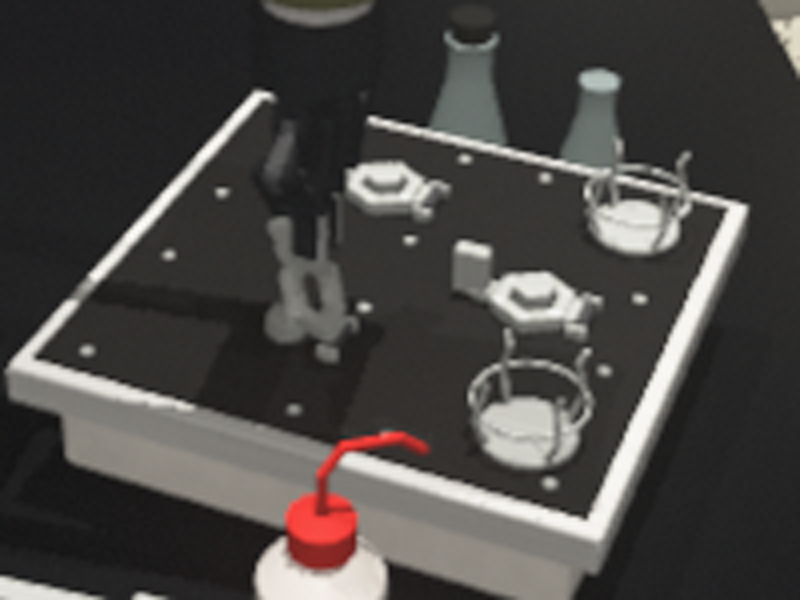

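View pics/w5.png

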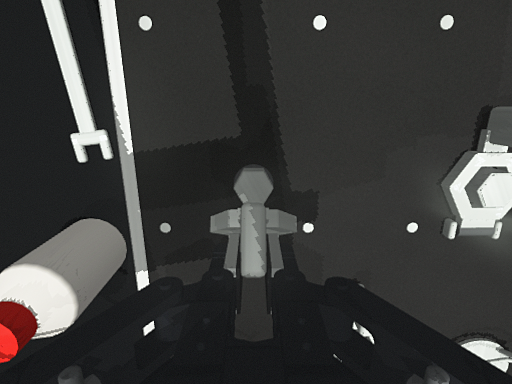

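The cap stands open steeply with the fin between the fingers and the bare head visible below at wrist (253,185). The other two caps are shut and the bystanders look untouched. I'll make one last numeric check after a short hold, then hand in.

```bash
python3 -m inch '[0,0,0,0,0,0,255,0,0,0,0,0,0,255,0,0,0,0,0,0,255,0,0,0,0,0,0,255,0,0,0,0,0,0,255]'; python3 - <<'E'
from h import *
s=r.sense();C=cam("wrist",s);p,d=r.snapshot("wrist");f,cx,cy,A,pp=C
for U,V in[(253,175),(253,185),(253,192),(490,190)]: print((pp+A@(d[V,U]*np.array([(U-cx)/f,-(V-cy)/f,-1]))).round(1))
# collar direction from hinge to tip: angle from grip travel
t=s["tool_pos"]+[0,0,18.7];c,q=np.cos(np.radians(-28)),np.sin(np.radians(-28))
a=t[:2]-[544.66,-53.7];x=c*a[0]+q*a[1]+13;z=t[2]-112;print("open deg",np.degrees(np.arctan2(z,-x))-16.2,np.hypot(x,z),s["tool_pos"],s["ft_force"],s["finger_gap"])
E
```

```text
time: 11.0
tool_pos: [482.6, -114.3, 173.0]
tcp_rot: [-179.9, -0.1, 152.0]
ft_force: [-5.0, -4.2, -1.2]
finger_gap: 11.4
[ 456.2 -100.6  120.5]
[ 462.4 -103.9  120.3]
[ 467.  -106.3  119.8]
[537.9  34.6 126.7]
open deg 64.31856387993082 80.77667545779963 [ 482.61873349 -114.34904835  172.97318734] [-5.03699879 -4.21111667 -1.17727793] 11.388377797516345
```

```bash
python3 -c "
from bench import r
print(r.hand_in())"
```

```text
the job is handed in; nothing more can be done
None
```

The right bolt was the loose one. I pushed it about 7 mm down, lifted its lock cap to about 64°, and handed the job in at about 11 s while still holding the cap open.

- **Finding the bolt:** The left bolt was solid, with 14 N at the head and no movement. The right one went down with less than 2 N measured. I did not tap the far bolt because the right one had already given way.
- **Bolt height:** The last depth check put the right head at z ≈ 120 mm, against about 127 mm for the left one.
- **Cap and grip:** The 64° comes from where the gripper is relative to the hinge. The fin is still between the fingers, with an 11.4 mm opening on the 12 mm fin, and the gripper had not moved over 0.5 s.
- **Surroundings:** In the last side and wrist pictures the other two caps were shut. I saw no change in the spanner, flasks or wash bottle, but did not measure their positions.
- **Disagreement:** The wrist and top cameras differed by 2–3 mm on the bolt positions. I placed the taps between the two estimates and set the final grip from close-range depth.

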